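# Hardness readings down a slabbed drill core

## Task

Take the hand-held hardness tester out of its dock and check it with one reading on top of the steel test block, then take one reading on each of the three orange spots on the rock core, in order from the red-painted end. For each reading hold the tester upright, set its tip on the spot, push straight down without ramming it until the nose is all the way in, pause a moment and lift it clear. Finally stand the tester back in its dock, pushed home, and let go, leaving the other things on the bench where they are.

Things in the scene. Friction and masses are not known exactly. Their poses are not given: they have to be found in the camera images.
- tester: Pen-type hardness tester, off-white, black side pads, orange top, small screen; 155 mm, 0.2 kg, upright in the dock. Origin: centre of the flat shoulder under its grip; z up along its axis. Grip: bar 40 mm (x) by 26 mm (y), z = 0 to 115 mm; grasp across y, pads at z = 60 to 100 mm; the dock hides z below 35 mm. Steel nose: 20 mm round sleeve on the same axis, sticking out down to z = -40 mm.
- nose (a joint): How far the tester's sprung nose is pushed up into the grip: 0 = out, 0.012 m = all the way in. The spring needs 2.5 N to start and 7.3 N at the end of the travel; a reading is taken when the nose is pushed in (9 mm or more counts).
- tip (a point): Centre of the flat end face (20 mm in diameter) of the tester's nose, on the tester's axis; it moves with the nose. 40 mm below the tester's origin when the nose is out.
- dock: Dark grey fixed dock, base 112 by 94 mm, with an upright pocket and a lighter grey flared lip, top 85 mm above the bench. Origin: centre of its underside; z up. Pocket 46 mm (x) by 32 mm (y); in it the tester's shoulder rests on a ledge 50 mm above the bench, its nose hanging free in a 28 mm gap. The tester's x lies along the dock's x, either way round.
- test_block: Reference test block: a plain polished steel cylinder, 90 mm in diameter and 54 mm high, 2.6 kg, standing on the bench. Origin: centre of its underside. The reading may be taken anywhere on its flat top where the whole nose stands on it.
- core: Half of a grey rock drill core, 200 by 63.5 mm, clamped in a low metal cradle (262 by 90 mm, fixed). Its flat sawn face is up, level, 60 mm above the bench. Origin: on the bench below the core's middle; x along the core, z up. The end at x = -100 mm is painted red for 20 mm; at the +x end a clamp screw with black knob, 51 mm high, ends 142 mm from the origin.
- spot1: Orange paint spot, 16 mm in diameter, on the core's flat face, the nearest of the three to the red end (first core reading). Origin: its middle, at the face (60 mm above the bench). The spots are about 60 mm apart along the core and up to 10 mm off its centre line.
- spot2: The middle orange spot, 16 mm in diameter (second core reading). Origin: its middle.
- spot3: The orange spot farthest from the red end, 16 mm in diameter (third core reading). Origin: its middle.
- bowl: Bystander: stainless steel bowl, 150 mm across the rim, 55 mm high. Origin: centre of its underside.
- tin: Bystander: round aluminium sample tin with lid, 63 mm in diameter, 40 mm high. Origin: centre of its underside.
- spatula: Bystander: spatula, 200 mm long, with wooden handle, lying on the bench.
- marker: Bystander: white paint marker with orange cap, 140 mm long, 17 mm thick, lying on the bench.
Things that resemble listed ones, but are neither listed nor needed, are in the scene too. There is more than one size of the dock; the one meant has the size given above.

How it is judged:
By the outcome, as a careful person would: the job done as asked, in the order asked, and still so for the second after the job is handed in, with the robot touching nothing.
It also fails if it takes over 64 s, if anything falls off the work surface, if the arm or the gripper's body presses on something with over 40 N, if the wrist force passes 120 N, or if a joint passes its speed limit or range.

## Robot

A 6-joint arm with a two-finger parallel gripper is mounted at the origin on the work surface. World frame = base frame: x ahead of the robot, y to its left, z up, the work surface at z = 0. Lengths are in mm, angles in rad, forces in N, time in s.
With the tool pointing down it reaches from about 325 to 875 mm from the base axis. Payload 4.4 kg.
Tool frame: the origin (TCP) lies on the centre line of the jaws, within the pads' length; the fingertips stand ahead of it and the grasp point (between the pads) lies 6 mm ahead of it (ctrl.tcp_to_tips is the z of the fingertips in the tool frame, in mm); z points along the fingers, y is the line along which they close (so a half turn about z gives the same grasp; the last joint's range is limited). The gripper opens to 85 mm and grips with 20 to 120 N. Pads are 22 mm wide; open, the fingers measure 114 mm over their backs; the gripper's body (76 mm by 85 mm) begins 54 mm behind the grasp point. The pads swing forward as they close: fully open they stand 13 mm farther back than shut.
Start: joints at [-1.486, 0.207, 1.542, -0, 1.393, -0.15], TCP at [134.319, -559.094, 256.282] pointing down, gripper open.
Joint ranges: [-2.73, 2.73], [-0.86, 2.22], [0.23, 2.46], [-1.11, 4.25], [0.08, 2.63], [-2.82, 2.82]. Speed limits (rad/s): [2.79, 2.79, 3.14, 3.14, 3.14, 3.14].

## Interface

Orientations are given as a 3x3 rotation matrix whose columns are the frame's x, y, z axes.
In Python, from plant import ctrl, sensors, optics gives the robot as it stands. Calls block until the motion is done:
- ctrl.move_ptp(position, orientation): joint-space move of the TCP to a pose.
- ctrl.move_l(position, rot=None, vel=150, threshold=None): straight line of the TCP; rot=None keeps the orientation; vel is the mean speed in mm/s. With threshold (N) it stops when the force on the tool has changed by that much, and returns True; else False.
- ctrl.set_joints(angles): joint-space move.
- ctrl.gripper_to(opening, force=None): finger opening in mm; force is the grip in N (None keeps the last); returns when the fingers have stopped.
- ctrl.hold(seconds).
- ctrl.solve_ik(position, orientation): joint angles nearest the present ones, or None.
- sensors.read_state(): the state.
- optics.grab_frame(name): name is "side" or "top"; returns (picture, depth): 400x640x3 uint8, red, green, blue; 400x640 float32, mm along the optical axis (not along the pixel's ray), 0 where there is no reading.
- optics.camera_params(name): a dict with "mtx" (3x3 intrinsics, pixels), "R" (3x3) and "t" (3): a world point X has camera coordinates R X + t. Camera axes: x right, y down, z forward; pixel columns grow to the right and rows downward; lengths in mm; the calibration is good to about 2 mm. A picture is of the moment at which its call begins. camera_params takes no time and is no camera call.
A pose or a line that the arm cannot do raises ctrl.MotionError and nothing moves.
- ctrl.finish_job(): hands the job in; it is judged then, once.
The state is a dict: "t": time; "q": joint angles; "qvel": joint speeds; "tau": joint torques, N m; "eef_pos": TCP position; "eef_rot": TCP orientation; "force": force on the tool from outside, world axes, zero at the start; "wrist_torque": the same for the moment, N m; "grip_width": finger opening in mm; "grasp_force": force on a finger pad.
Only numpy, scipy, OpenCV 4.12 (cv2) and the standard library are available. Lean on these libraries where they do the work, as an engineer would, in place of code of your own. Each camera call takes 0.05 s, during which the arm holds its last target. There are 200 camera calls.

## Working session

There is one attempt and no reset: what is moved stays moved. The work goes in short steps, each a Python script; the robot and the scene stay as the last script left them, time stands still between calls to the robot, and variables do not carry over. Pictures are saved under pics/ and viewed, at most 10 in all, crops included, and the job is handed in when it is done.

```bash
ls; mkdir -p pics; python3 - <<'E'
from plant import ctrl,sensors,optics
import cv2,numpy as np
for n in("top","side"):
    p,d=optics.grab_frame(n); np.savez(f"{n}0.npz",p=p,d=d,**optics.camera_params(n)); cv2.imwrite(f"pics/{n}0.png",p[:,:,::-1])
    c=optics.camera_params(n);print(n,c["mtx"].tolist(),(-c["R"].T@c["t"]).round(),c["R"].round(2).tolist())
print(sensors.read_state()["t"],ctrl.tcp_to_tips)
E
```

```text
pics
top [[437.67706468566587, 0.0, 317.39480667416166], [0.0, 437.67706468566587, 193.8935576502572], [0.0, 0.0, 1.0]] [ 423. -100. 1453.] [[-0.01, -1.0, -0.02], [-1.0, 0.01, -0.05], [0.05, 0.02, -1.0]]
side [[428.02523070669037, 0.0, 317.9306302392704], [0.0, 428.02523070669037, 198.0759116235834], [0.0, 0.0, 1.0]] [241. 646. 951.] [[-0.94, -0.33, -0.01], [-0.24, 0.71, -0.66], [0.22, -0.62, -0.75]]
0.1 25.0
```

View pics/top0.png

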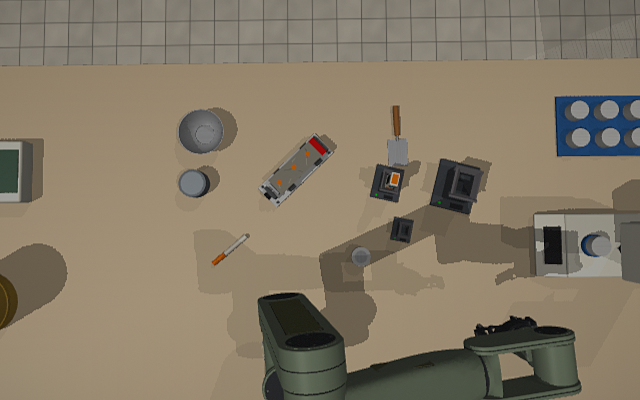

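View pics/side0.png

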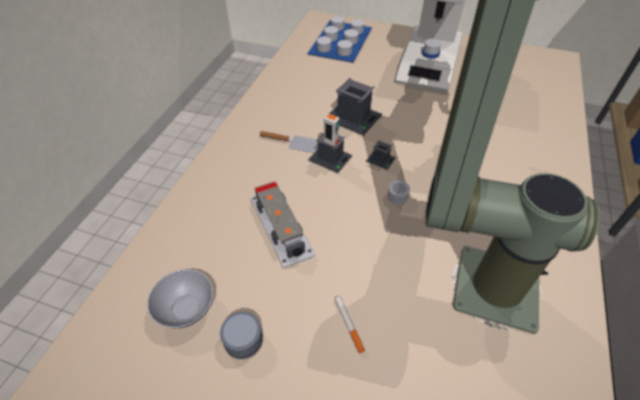

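Top view: the tester is in the dock at about (388,183), with larger and smaller look-alike docks at (458,185) and (402,229). The core is at (297,170) with its red end at (318,145). The test block is probably (194,183) and the tin (360,257). I'll take enlarged crops next.

```bash
cat > h.py <<'E'
import numpy as np,cv2
def load(n): return np.load(f"{n}0.npz")
def px2w(c,u,v,z):
    r=c["R"].T@np.linalg.inv(c["mtx"])@[u,v,1]; o=-c["R"].T@c["t"]
    return o+r*(z-o[2])/r[2]
def w2px(c,X):
    p=c["mtx"]@(c["R"]@np.asarray(X,float)+c["t"]); return p[:2]/p[2]
def cloud(c):
    v,u=np.mgrid[:400,:640]; d=c["d"]
    P=np.linalg.inv(c["mtx"])@np.stack([u.ravel(),v.ravel(),np.ones(u.size)])*d.ravel()
    return (c["R"].T@(P-np.asarray(c["t"]).reshape(3,1))).T.reshape(400,640,3)
E
python3 - <<'E'
from h import *
c=load("top");p=c["p"][:,:,::-1]
a=cv2.resize(p[125:215,255:345],(540,540),interpolation=cv2.INTER_CUBIC) 
cv2.imwrite("pics/ca.png",a)
b=cv2.resize(p[155:210,360:415],(550,550),interpolation=cv2.INTER_CUBIC)
cv2.imwrite("pics/cb.png",b)
s=load("side");q=s["p"][:,:,::-1]
cv2.imwrite("pics/cs.png",cv2.resize(q[105:275,240:360],(480*1,680))[:600])
W=cloud(c)
for n,(u,v) in dict(block=(194,182),tin=(360,256),core=(297,165),tester=(394,180),bench=(300,240)).items(): print(n,W[v-1:v+2,u-1:u+2].reshape(-1,3).mean(0).round(1))
# orange spots
h=cv2.cvtColor(p,cv2.COLOR_BGR2HSV)
for n,cc,z in(("top",c,60),("side",s,60)):
    h=cv2.cvtColor(cc["p"],cv2.COLOR_RGB2HSV).astype(int)
    m=((h[...,0]>6)&(h[...,0]<20)&(h[...,1]>150)&(h[...,2]>120)).astype(np.uint8)
    k,l,st,ce=cv2.connectedComponentsWithStats(m)
    for i in range(1,k):
        if st[i,4]>6: print(n,ce[i].round(1),st[i,4],px2w(cc,*ce[i],z).round(1))
# round tops by depth: bounded regions at known height
for n,(u,v),zr in(("block",(194,182),(48,60)),("tin",(360,256),(34,46))):
    m=((W[...,2]>zr[0])&(W[...,2]<zr[1])&(np.hypot(*(W[...,:2]-W[v,u,:2]).transpose(2,0,1))<70))
    P=W[m]; print(n,cv2.minEnclosingCircle(P[:,:2].astype(np.float32)),P.mean(0))
E
```

```text
block [538.8 318.9  55. ]
tin [ 298.1 -212.9   40.5]
core [571.7 -22.7 215. ]
tester [ 530.9 -305.6  164.4]
bench [ 3.481e+02 -1.860e+01  3.000e-01]
top [306.8 153.6] 19 [626.7 -44.9  60. ]
top [293.4 166.8] 19 [584.7  -1.7  60. ]
top [394.6 178.6] 55 [ 544.  -324.3   60. ]
top [278.8 182. ] 19 [536.2  45.1  60. ]
top [218.1 258.5] 61 [294.3 238.5  60. ]
side [331.3 116.5] 21 [ 576.1 -441.1   60. ]
side [269.5 197. ] 12 [628.8 -47.9  60. ]
side [277.3 212.3] 15 [587.1  -4.4  60. ]
side [287.8 230.5] 18 [537.9  43.2  60. ]
side [356.7 341.1] 119 [289.1 269.1  60. ]
block ((538.4607543945312, 325.8352355957031), 45.77633285522461) [537.74388249 325.24271553  54.34250685]
tin ((298.16552734375, -215.07174682617188), 31.59102439880371) [ 298.21779178 -214.68529512   40.1563019 ]
```

View pics/ca.png

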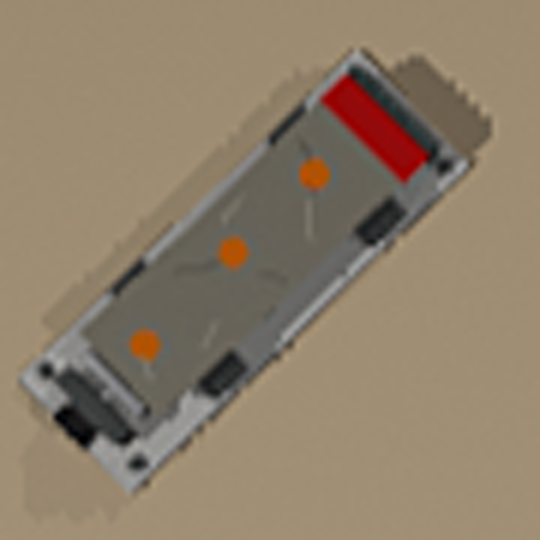

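View pics/cb.png

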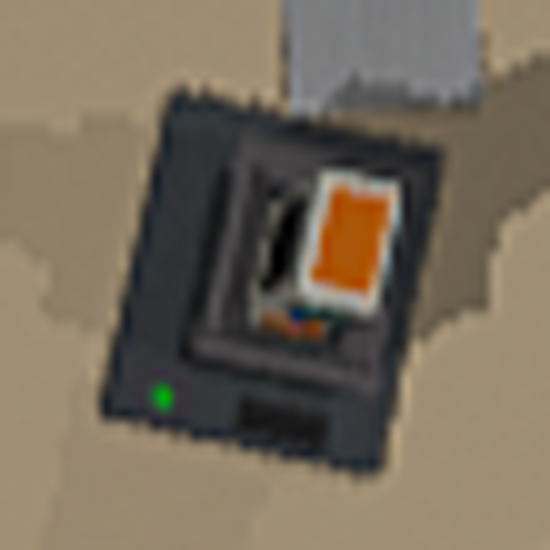

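View pics/cs.png

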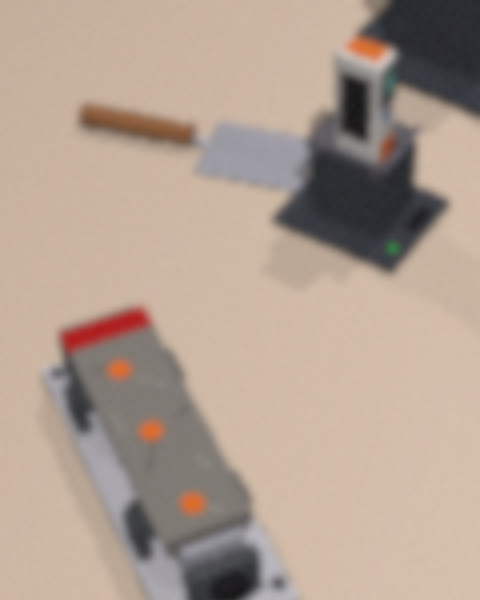

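```bash
python3 - <<'E'
from h import *
t=load("top");s=load("side");W=cloud(t)
print("bench",np.median(W[225:245,280:320,2]),"core z",np.median(W[155:175,285:300,2]),"base z",[W[v,u].round(1) for u,v in((374,175),(376,165),(372,190),(396,198))],"spot depth")
print("tester top",px2w(t,394.6,178.6,165),px2w(s,331.5,116.6,165))
C=np.array([(172,92),(442,150),(382,472),(102,415)])/10+[360-.45,155-.45]
for zb in (8,12):
  P=np.array([px2w(t,*c,zb) for c in C])[:,:2]; print(zb,P.round(1).tolist(),P.mean(0))
  for i in range(4):
    e=P[(i+1)%4]-P[i];print(np.hypot(*e).round(1),np.degrees(np.arctan2(e[1],e[0])).round(1))
T=np.array([(322,168),(402,180),(378,318),(300,300)])/10+[360-.45,155-.45]
P=np.array([px2w(t,*c,165) for c in T])[:,:2];print(P.round(1).tolist(),P.mean(0))
for i in range(4):
    e=P[(i+1)%4]-P[i];print(np.hypot(*e).round(1),np.degrees(np.arctan2(e[1],e[0])).round(1))
# lip by depth
m=(W[...,2]>78)&(W[...,2]<92); m[:160]=0;m[205:]=0;m[:,:370]=0;m[:,408:]=0
print("lip",cv2.minAreaRect(W[m][:,:2].astype(np.float32)))
m=(W[...,2]>158)&(W[...,2]<172); m[:160]=0;m[205:]=0;m[:,:370]=0;m[:,412:]=0
print("top",cv2.minAreaRect(W[m][:,:2].astype(np.float32)),m.sum())
Ws=cloud(s); 
m=(Ws[...,2]>158)&(Ws[...,2]<172)&(np.hypot(Ws[...,0]-525,Ws[...,1]+310)<60)
print("top side",cv2.minAreaRect(Ws[m][:,:2].astype(np.float32)) if m.sum()>3 else 0,m.sum())
m=(Ws[...,2]>50)&(Ws[...,2]<58)&(np.hypot(Ws[...,0]-538,Ws[...,1]-325)<70)
print("block side",cv2.minEnclosingCircle(Ws[m][:,:2].astype(np.float32)))
E
```

```text
bench 0.21801362050929757 core z 59.97099004101581 base z [array([ 561.5, -265.2,    4.8]), array([ 595.1, -272.7,    1.6]), array([ 511.4, -257.4,    9.8]), array([ 484.7, -337. ,    2.7])] spot depth
tester top [ 534.97394587 -307.34681869  165.        ] [ 535.99112119 -312.50836725  165.        ]
8 [[598.5, -274.4], [578.4, -363.2], [472.1, -341.7], [491.6, -249.9]] [ 535.14696067 -307.32014498]
91.0 -102.7
108.5 168.6
93.8 78.0
109.7 -12.9
12 [[598.0, -274.0], [578.0, -362.5], [472.0, -341.0], [491.4, -249.5]] [ 534.83549978 -306.74709491]
90.8 -102.7
108.2 168.6
93.6 78.0
109.4 -12.9
[[556.5, -299.3], [552.7, -322.8], [512.0, -315.0], [517.5, -292.2]] [ 534.69471269 -307.34221364]
23.7 -99.1
41.4 169.3
23.4 76.5
39.6 -10.3
lip ((536.1344604492188, -307.1614685058594), (59.32731628417969, 69.79283142089844), 75.78074645996094)
top ((535.7201538085938, -307.4634094238281), (26.22808074951172, 40.24847412109375), 78.0722885131836) 118
top side ((536.2625732421875, -305.0047912597656), (28.80791473388672, 39.976661682128906), 78.69828796386719) 99
block side ((538.8505249023438, 327.0345764160156), 45.588619232177734)
```

Core face is at 60 mm and the block top at 54 mm. The dock measures about 110×92 mm, so it's the right one, with yaw about -12°. I'll grasp now.

```bash
cat >> h.py <<'E'
from plant import ctrl,sensors,optics
def rot(yaw,flip=False): # tool x along yaw (deg) or opposite, tool z down
    a=np.radians(yaw+(180 if flip else 0)); x=np.array([np.cos(a),np.sin(a),0]); z=np.array([0,0,-1.]); return np.stack([x,np.cross(z,x),z],1)
YAW=-12.2
def st(m=""):
    s=sensors.read_state(); print(m,"t%.2f"%s["t"],"pos",s["eef_pos"].round(1) if hasattr(s["eef_pos"],'round') else s["eef_pos"],"F",np.round(s["force"],1),"M",np.round(s["wrist_torque"],2),"w%.1f g%.1f"%(s["grip_width"],np.max(s["grasp_force"]))); return s
E
python3 - <<'E'
from h import *
D=np.array([535.3,-308.0])
for f in(0,1):
    for P in(D,[538,326],[628,-46],[537,44]): print(f,P,np.round(ctrl.solve_ik([*P,250],rot(YAW,f)),2))
f=0 if abs(ctrl.solve_ik([*D,250],rot(YAW,0))[5])<abs(ctrl.solve_ik([*D,250],rot(YAW,1))[5]) else 1
print("flip",f)
ctrl.move_ptp([*D,220],rot(YAW,f)); st("above")
ctrl.move_l([*D,136],vel=100); st("down")
ctrl.gripper_to(10,force=30); st("grip")
E
```

```text
0 [ 535.3 -308. ] [-0.66  0.3   1.44 -0.    1.4   1.12]
0 [538, 326] [ 0.41  0.32  1.41 -0.    1.41  2.19]
0 [628, -46] [-0.21  0.33  1.41 -0.    1.41  1.57]
0 [537, 44] [-0.08  0.14  1.64 -0.    1.37  1.7 ]
1 [ 535.3 -308. ] [-0.66  0.3   1.44 -0.    1.4  -2.02]
1 [538, 326] [ 0.41  0.32  1.41 -0.    1.41 -0.95]
1 [628, -46] [-0.21  0.33  1.41 -0.    1.41 -1.57]
1 [537, 44] [-0.08  0.14  1.64 -0.    1.37 -1.44]
flip 0
above t1.83 pos [ 534.9 -308.8  220.1] F [ 0.9 -0.6  0.7] M [0.04 0.03 0.02] w85.0 g0.0
down t2.83 pos [ 535.9 -308.4  136.8] F [0.3 0.4 0.5] M [ 0.08 -0.01 -0.02] w85.3 g0.0
grip t3.39 pos [ 535.5 -307.9  136.4] F [0.8 0.8 2.1] M [0.13 0.04 0.  ] w25.7 g32.6
```

```bash
cat >> h.py <<'E'
def pics(tag):
    for n in("top","side"):
        p,d=optics.grab_frame(n); np.savez(f"{tag}{n}0.npz",p=p,d=d,**optics.camera_params(n))
def reading(x,y,zs,zt=250,flip=0):
    "TCP z = tip + 126 (nose out); zs = surface height"
    ctrl.move_l([x,y,zs+126+6],vel=80); st("near")
    ctrl.hold(.2); f0=st()["force"][2]
    hit=ctrl.move_l([x,y,zs+126-14],vel=12,threshold=13); s=st(f"push hit={hit}")
    ctrl.hold(.4); st("held"); print("depth below nominal contact",round(zs+126-s["eef_pos"][2],1))
    ctrl.move_l([x,y,zt],vel=100)
E
python3 - <<'E'
from h import *
D=np.array([535.3,-308.0])
ctrl.gripper_to(10,force=70); st("grip")
ctrl.move_l([*D,250],vel=90); st("lift")
ctrl.move_ptp([538,326,250],rot(YAW)); ctrl.hold(.2); st("over block")
pics("b")
reading(538,326,54); st("done")
E
```

```text
grip t3.61 pos [ 535.5 -308.   136.5] F [-0.2  0.9  3.5] M [ 0.2   0.1  -0.01] w25.2 g68.5
lift t5.03 pos [ 534.9 -307.7  249. ] F [-0.7 -0.6 -3. ] M [-0.02  0.02  0.01] w25.2 g68.5
over block t7.49 pos [538.5 325.3 250. ] F [-0.2  0.1 -3.1] M [ 0.02 -0.05  0.02] w25.1 g68.6
near t8.54 pos [538.5 326.2 186.7] F [-0.4 -0.7 -2.4] M [0.01 0.02 0.03] w25.3 g68.5
 t8.74 pos [538.5 326.2 186.9] F [-0.7  0.  -2.8] M [ 0.03 -0.02 -0.01] w25.2 g68.5
push hit=True t10.18 pos [538.2 326.1 168.6] F [-1.5 -0.7  6. ] M [-0.11  0.32  0.  ] w25.0 g69.2
held t10.57 pos [538.1 326.1 168.7] F [-2.1 -0.3  5.7] M [-0.1   0.26 -0.  ] w25.3 g69.2
depth below nominal contact 11.4
done t11.54 pos [537.3 325.7 248.7] F [ 0.2 -0.4 -2.7] M [-0.02  0.01  0.02] w25.1 g68.8
```

```bash
python3 - <<'E'
from h import *
S={n:load("b"+n) for n in("top","side")}
out=[]
for n,c in S.items():
    u,v=w2px(c,[538.2,326,279]);print(n,u,v)
    u,v=int(u),int(v);a=c["p"][max(0,v-50):v+50,max(0,u-50):u+50,::-1]
    out.append(cv2.resize(a,(400,400),interpolation=cv2.INTER_CUBIC) if a.size else np.zeros((400,400,3),np.uint8))
cv2.imwrite("pics/b.png",np.hstack(out))
E
```

```text
top 166.74246575288117 175.57822284774318
side 222.1354829742286 276.7984992349046
```

View pics/b.png

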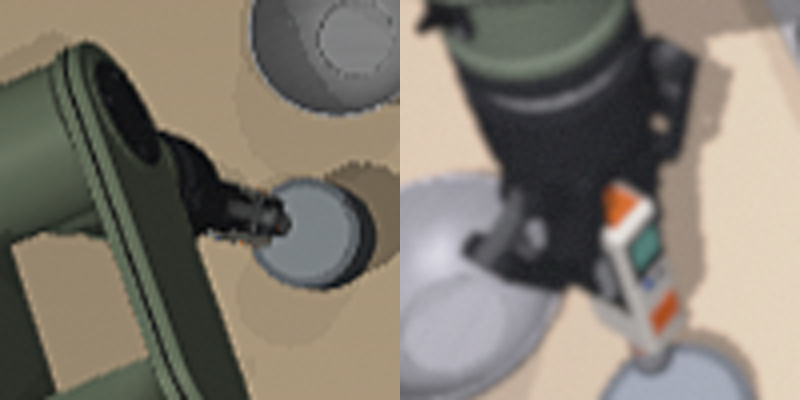

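Side view: the tester is held upright above the block, with its nose at about (652,365) in the crop. The arm hides it from the top camera. I'll hover the nose low over spot 1 and check the alignment from the side.

```bash
python3 - <<'E'
from h import *
P=[627.8,-46.4]
ctrl.move_ptp([*P,250],rot(YAW)); ctrl.move_l([*P,60+126+8],vel=120); ctrl.hold(.3)
q=[np.array(sensors.read_state()["eef_pos"])]
pics("s1"); q=st("hover")["eef_pos"]
c=load("s1side"); u0,v0=w2px(c,[q[0],q[1],q[2]-126]); print("pred tip",u0,v0,"spots",w2px(c,[*P,60]))
U,V=int(u0)-25,int(v0)-35
cv2.imwrite("pics/s1.png",cv2.resize(c["p"][V:V+60,U:U+60,::-1],(600,600),interpolation=cv2.INTER_CUBIC)); print("crop origin",U,V)
E
```

```text
hover t13.98 pos [628.1 -46.5 194.6] F [ 0.9 -0.4 -2.9] M [ 0.   -0.01 -0.  ] w25.3 g68.8
pred tip 269.2680827007259 195.3572794945054 spots [269.61964557 197.46129711]
crop origin 244 160
```

View pics/s1.png

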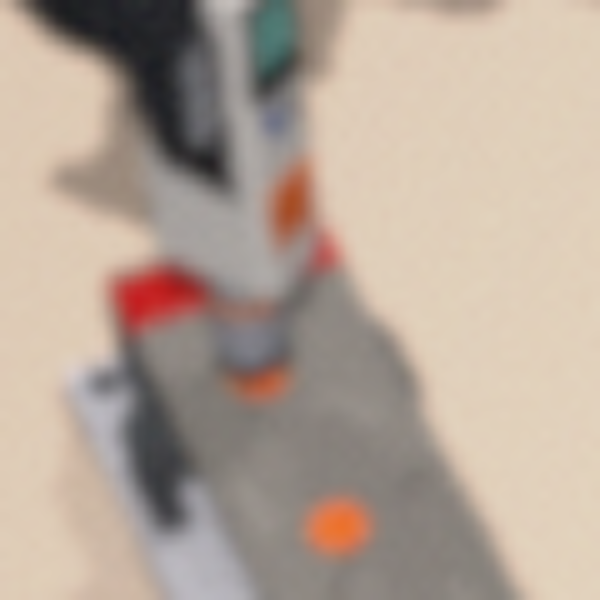

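```bash
python3 - <<'E'
from h import *
c=load("s1side");h=cv2.cvtColor(c["p"],cv2.COLOR_RGB2HSV)
s0=load("side")
print("sat cols 264-274"); print(h[190:204,262:276,1])
print("gray"); print(cv2.cvtColor(c["p"],cv2.COLOR_RGB2GRAY)[188:200,262:278])
q=np.array([628,-46.4,194.3-126])
a=np.linspace(0,2*np.pi,24)
R=np.array([w2px(c,q+[10*np.cos(t),10*np.sin(t),0]) for t in a]);print("rim u",R[:,0].min(),R[:,0].max(),"v",R[:,1].min(),R[:,1].max())
p=np.array([627.8,-46.4,60]);R=np.array([w2px(c,p+[8*np.cos(t),8*np.sin(t),0]) for t in a]);print("spot rim u",R[:,0].min(),R[:,0].max(),"v",R[:,1].min(),R[:,1].max())
for d in((0.5,1.1),(0,1),(0.5,0),(0.3,.5)): print(d,px2w(c,269.5+d[0],197.0+d[1],60))
E
```

```text
sat cols 264-274
[[160 142 116  86  67  58  54  61  60  44  24  18  21  21]
 [104  86  69  63  64  66  66  64  59  39  16  19  21  20]
 [ 49  39  29  20  24  28  26  23  20  13   9  16  22  22]
 [ 25  22  19  10  10  14  13  15  14  11   5  14  22  21]
 [ 23  21  15   6  11  12  15  14  14  13   5  16  18  22]
 [ 23  20  20  11   7  13  16  14  13  12  24  23  22  20]
 [ 22  22  21  20  21  19  14  21  45  77  71  44  24  20]
 [ 23  21  22  31  57  80  93 109 137 142 109  59  30  20]
 [ 19  20  22  36  68 103 139 158 168 151 105  58  28  21]
 [ 20  18  22  26  46  78 110 124 128 107  72  36  22  22]
 [ 22  20  20  22  24  37  55  68  63  51  35  22  20  21]
 [ 19  20  20  20  22  22  24  27  25  26  21  21  20  22]
 [ 24  23  22  22  20  22  20  20  23  21  21  21  21  22]
 [ 19  21  20  22  20  20  22  20  19  23  23  24  21  21]]
gray
[[ 74  86 103 122 139 149 156 163 165 160 144 122 110 118 132 138]
 [ 81  84  95 109 123 136 140 148 149 144 127 111 109 122 134 138]
 [102 104 105 109 116 122 128 127 128 119 109 107 116 128 135 137]
 [122 122 116 112 119 123 125 122 120 112 109 116 
[... 225 characters left out ...]
36 132 119 109 115 121 123 112 102 101 118 133 137 137 138]
 [135 136 129 113 102 103 105 105  99  97 105 123 134 137 139 137]
 [131 129 125 116 107  99  95  97 101 111 119 129 136 135 137 137]
 [127 124 121 120 118 114 105 108 113 123 129 133 133 138 139 140]
 [124 123 122 123 122 121 119 122 125 127 132 131 134 137 140 142]]
rim u 265.67162572534033 272.9200760871041 v 192.77273093560768 198.19333668237223
spot rim u 266.7479892416525 272.5155125379996 v 195.31349617607327 199.64489149788642
(0.5, 1.1) [625.87035128 -44.57896447  60.        ]
(0, 1) [627.32544924 -44.46962228  60.        ]
(0.5, 0) [627.47802023 -48.30555667  60.        ]
(0.3, 0.5) [627.27059828 -46.43042394  60.        ]
```

The nose's FK prediction shows the side camera is about (-0.4,-1.2) px off. The corrected spot agrees with the top camera to about 1 mm, so I'll use the top camera's positions, slightly adjusted.

```bash
sed -i 's/threshold=13/threshold=16/; s/zs+126-14/zs+126-15/' h.py; python3 - <<'E'
from h import *
for i,P in enumerate([(626.4,-44.7),(584.5,-1.5),(536.0,45.1)]):
    if i: ctrl.move_l([*P,220],vel=120)
    reading(*P,60,zt=220); s=st(f"spot{i+1} done")
E
```

```text
near t14.23 pos [626.  -44.6 191.7] F [-0.7  0.2 -2.9] M [-0.02 -0.01  0.  ] w25.7 g68.8
 t14.43 pos [626.4 -44.7 192. ] F [-0.2  0.4 -2.4] M [ 0.05  0.   -0.03] w24.8 g68.8
push hit=True t15.92 pos [626.6 -44.6 174.6] F [-1.  -0.1  5.4] M [ 0.07  0.31 -0.01] w25.2 g70.0
held t16.32 pos [626.6 -44.6 174.6] F [-0.5  0.3  4.6] M [ 0.02  0.31 -0.05] w25.0 g70.0
depth below nominal contact 11.4
spot1 done t16.93 pos [625.8 -44.6 219. ] F [ 0.7 -0.1 -2.3] M [-0.05  0.04 -0.06] w25.0 g69.1
near t18.07 pos [584.   -1.6 190.8] F [ 0.7  0.1 -2.3] M [-0.01  0.   -0.  ] w25.2 g69.1
 t18.27 pos [585.   -1.6 192.6] F [-0.1  0.9 -2. ] M [ 0.03  0.01 -0.01] w25.3 g69.1
push hit=True t19.73 pos [584.7  -1.4 174.5] F [-2.2 -0.   4.7] M [ 0.04  0.37 -0.01] w25.5 g70.3
held t20.12 pos [584.7  -1.5 174.6] F [-2.5  0.8  5.8] M [-0.01  0.3  -0.03] w25.1 g70.3
depth below nominal contact 11.5
spot2 done t20.73 pos [583.9  -1.4 219. ] F [-0.4  0.9 -2.5] M [-0.02  0.04  0.01] w25.1 g69.2
near t21.94 pos [535.7  44.9 191.1] F [ 1.2  0.5 -2.6] M [ 0.    0.   -0.03] w25.1 g69.2
 t22.14 pos [536.5  45.  192.6] F [ 0.6  0.9 -2.7] M [-0.03  0.03  0.05] w25.2 g69.2
push hit=True t23.57 pos [536.2  45.2 174.5] F [-1.5 -0.8  5.2] M [ 0.01  0.37 -0.02] w25.1 g70.4
held t23.98 pos [536.2  45.2 174.5] F [-1.8  0.   4.4] M [-0.02  0.32 -0.03] w25.4 g70.4
depth below nominal contact 11.5
spot3 done t24.58 pos [535.4  45.1 219. ] F [-0.3 -0.2 -2.2] M [-0.02 -0.03 -0.02] w25.5 g69.2
```

All three pushes ended on the same hard stop. Now I'll return it to the dock.

```bash
python3 - <<'E'
from h import *
D=np.array([535.4,-308.0])
ctrl.move_l([536,45,250],vel=150); ctrl.move_ptp([*D,250],rot(YAW)); ctrl.hold(.2); st("above")
print(ctrl.move_l([*D,190],vel=60,threshold=12)); st("lip-in")
hit=ctrl.move_l([*D,132],vel=25,threshold=15); s=st(f"seat {hit}")
E
```

```text
above t26.46 pos [ 535.9 -306.6  250.1] F [ 0.2 -0.2 -2. ] M [ 0.02 -0.01 -0.01] w25.2 g69.3
False
lip-in t27.61 pos [ 535.8 -308.3  190.7] F [-0.8  0.3 -2.8] M [0.01 0.03 0.04] w25.3 g69.3
seat True t29.62 pos [ 535.4 -308.   136.4] F [-0.8  0.1  4.6] M [0.02 0.12 0.04] w24.8 g70.0
```

Seated at z = 136.4, the same height as at the grasp. I'll release, retreat and check.

```bash
python3 - <<'E'
from h import *
ctrl.gripper_to(85); st("open")
p=sensors.read_state()["eef_pos"]
ctrl.move_l([535.4,-308,260],vel=100)
ctrl.move_ptp([400,-420,320],rot(YAW)); ctrl.hold(.3); st("away"); pics("f")
t=load("ftop");cv2.imwrite("pics/f.png",np.hstack([cv2.resize(t["p"][90:290,170:420,::-1],(400,320)),cv2.resize(load("fside")["p"][80:300,200:420,::-1],(400,320))]))
W=cloud(t);m=(W[...,2]>155)&(W[...,2]<175)&(np.hypot(W[...,0]-535,W[...,1]+308)<50)
print(m.sum(),np.median(W[m],0) if m.any() else 0)
E
```

```text
open t30.23 pos [ 534.2 -307.   134.1] F [-0.2 -0.8 -0.2] M [-0.05  0.01 -0.04] w84.5 g0.0
away t32.70 pos [ 400.9 -419.   319.3] F [-0.8 -0.8  0.2] M [0.03 0.03 0.02] w85.4 g0.0
122 [ 535.46719415 -306.11769242  164.28508636]
```

View pics/f.png

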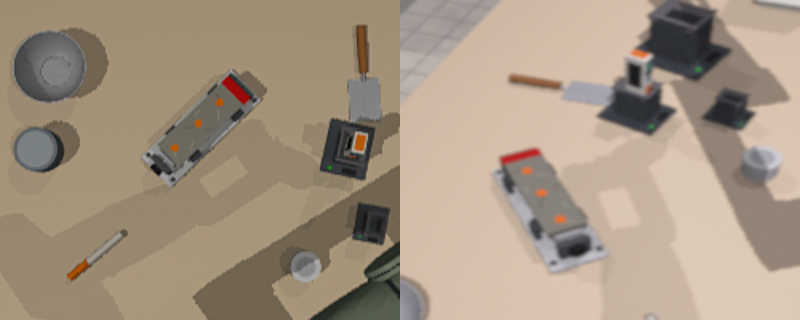

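The tester stands home in its dock, at crop (360,143) in the top view, with its top at 164–165 mm. Everything else is where it was.

```bash
python3 -c "
from plant import ctrl
print(ctrl.finish_job())"
```

```text
the job is handed in; nothing more can be done
None
```

The job is handed in after about 33 s of robot time: readings were taken on the test block and then spots 1 to 3 in order, the tester is back home in its dock and released, and nothing else on the bench appears to have moved.

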